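# Put the mixed test tools and samples back in their tray and rack

### The job

Clear the bench after the grind check: stand the two sample vials in the rack's narrow wells, one in each, and the amber jar in its wide well, and lay the film applicator flat in the wide bay and the scraper flat in the narrow bay of the grey tray, each lengthwise in its bay and down on the floor. Keep the vials and the jar upright throughout, and leave the glass beaker and the empty pot where they stand.

Things in the scene. Friction and masses are not known exactly. Their poses are not given: they have to be found in the camera images.
- sample_rack: White plastic rack, fixed; 140 mm (its x) by 116 mm (its y), top 35 mm above the worktop. Origin: centre of its underside. Three round wells with 4 mm bevelled mouths, their floors 13 mm above the worktop: one wide, 60 mm across, centred at its (x +28, y 0) mm; two narrow, 36 mm across, at (x -38, y +28) and (x -38, y -28) mm.
- kit_tray: Grey tray, fixed; 160 mm (its x) by 126 mm (its y). Origin: centre of its underside; dark-lined floor 4 mm up. Two bays lie long along y: the wide, 66 x 100 mm inside, centred at its (x +40, y 0) mm; the narrow, 54 x 106 mm, at (x -48, y 0) mm. Walls 4 mm thick, tops 14.5 mm above the worktop; long walls open amid for 64 mm or more: fingers closing along x can reach the floor there.
- applicator: The film applicator: a metal frame 50 mm (its x) by 84 mm (its y), 22 mm tall, lying flat, with a 30 x 60 mm opening through its middle; 0.24 to 0.39 kg. Origin: centre of its underside. Take it across its 50 mm width (fingers closing along its x).
- scraper: The grind gauge's scraper: a flat metal blade 38 mm (its x) by 90 mm (its y), only 6 mm thick, 0.16 kg, lying flat. Origin: centre of its underside. Take it across its 38 mm width with the very fingertips.
- jar: Small amber jar with its lid on, 49 mm across and 76 mm tall, standing; the lid is 47 mm across, from 58 to 75 mm up. Origin: centre of its underside, z along its axis. 0.08 to 0.15 kg.
- vial_white: Sample vial with pale contents and white cap, 25 mm across and 67 mm tall, standing; the cap is the top 11 mm. Origin: centre of its underside, z along its axis. 22 g, easily tipped.
- vial_brown: Sample vial with brown contents and white cap, else the same as the other vial (25 mm across, 67 mm tall). Origin: centre of its underside. Either vial may go in either narrow well.
- glass_beaker: A bystander: a clear glass beaker, 68 mm across and 72 mm tall, standing loose beside the work. Origin: centre of its underside.
- empty_pot: A bystander: an empty white pot, 109 mm across and 123 mm tall, standing loose behind the rack and the tray. Origin: centre of its underside. (To the right of rack and tray stands a fixed blue machine whose clamp reaches 153 mm above the worktop: carry things over it.)

How it is judged:
At the end, for the whole second after the job is handed in: One vial in each narrow well, jar in the wide well (12 mm in x and y, 4 mm in height, tilt under 0.1 rad); applicator in the wide bay, scraper in the narrow (12 mm in x and y, 3 mm in height, tilt under 0.08 rad, lengthwise within 0.3 rad); all at rest ((((x of vial_white in the frame of sample_rack between -0.05 and -0.026 m and y of vial_white in the frame of sample_rack between 0.016 and 0.04 m and z of vial_white in the frame of sample_rack between 0.009 and 0.017 m) and (x of vial_brown in the frame of sample_rack between -0.05 and -0.026 m and y of vial_brown in the frame of sample_rack between -0.04 and -0.016 m and z of vial_brown in the frame of sample_rack between 0.009 and 0.017 m)) or ((x of vial_white in the frame of sample_rack between -0.05 and -0.026 m and y of vial_white in the frame of sample_rack between -0.04 and -0.016 m and z of vial_white in the frame of sample_rack between 0.009 and 0.017 m) and (x of vial_brown in the frame of sample_rack between -0.05 and -0.026 m and y of vial_brown in the frame of sample_rack between 0.016 and 0.04 m and z of vial_brown in the frame of sample_rack between 0.009 and 0.017 m))) and x of jar in the frame of sample_rack between 0.016 and 0.04 m and y of jar in the frame of sample_rack between -0.012 and 0.012 m and z of jar in the frame of sample_rack between 0.009 and 0.017 m and x of applicator in the frame of kit_tray between 0.028 and 0.052 m and y of applicator in the frame of kit_tray between -0.012 and 0.012 m and z of applicator in the frame of kit_tray between 0.001 and 0.007 m and angle between each of applicator, scraper's own z axis and vertical below 0.08 rad and angle between the y axis of each of applicator, scraper and the y axis of kit_tray, either way round below 0.3 rad and linear speed of each of applicator, scraper, vial_white, vial_brown, jar below 0.02 m/s and angular speed of each of applicator, scraper, vial_white, vial_brown, jar below 0.2 rad/s and x of scraper in the frame of kit_tray between -0.06 and -0.036 m and y of scraper in the frame of kit_tray between -0.012 and 0.012 m and z of scraper in the frame of kit_tray between 0.001 and 0.007 m and angle between each of vial_white, vial_brown, jar's own z axis and vertical below 0.1 rad); the robot touches nothing.
It fails at once if the glass beaker or the empty pot is shifted more than 20 mm (distance of any of glass_beaker, empty_pot from where it was at the start of the episode above 0.02 m).
It fails at once if a vial or the jar is tipped by more than 0.6 rad (angle between any of vial_white, vial_brown, jar's own z axis and vertical above 0.6 rad).
It also fails if it takes over 136 s, if anything falls off the work surface, if the arm or the gripper's body presses on something with over 40 N, if the wrist force passes 120 N, or if a joint passes its speed limit or range.

### The arm

A 7-joint arm with a two-finger parallel gripper is mounted at the origin on a cart in front of the work surface, level with it; the furniture and walls round the work are solid. World frame = base frame: x ahead of the robot, y to its left, z up, the work surface at z = 0. Lengths are in m, angles in rad, forces in N, time in s.
With the tool pointing down it reaches from about 0.4 to 0.85 m from the base axis. Payload 10.4 kg.
Tool frame: the origin (TCP) lies midway between the tips of the shut fingers; the grasp point (between the pads) lies env.grasp_offset behind it (env.grasp_offset is the distance from the TCP to the grasp point, in m); y points along the fingers, z is the direction in which the jaws open and shut, and the axes are right-handed (so a half turn about y gives the same grasp; the last joint's range is limited). The gripper opens to 85 mm and grips with 20 to 120 N. Pads are 22 mm wide; open, the fingers measure 114 mm over their backs; the gripper's body (76 mm by 85 mm) begins 54 mm behind the grasp point. The pads swing forward as they close: fully open they stand 13 mm farther back than shut.
Start: joints at [-1.323, 0.332, -0.065, 1.46, 0.022, 1.35, -0.088], TCP at [0.167, 0.602, 0.231] pointing down, gripper open.
Joint ranges: [-2.6, 2.6], [-0.5, 2.12], [-1.47, 1.34], [0.16, 2.42], [-1.27, 4.41], [0.06, 2.06], [-2.6, 2.6]. Speed limits (rad/s): [2.22, 2.22, 2.79, 2.79, 3.14, 3.14, 3.14].

### API

Orientations are given as a rotation vector (axis times angle).
In Python, from rig import env, read_camera, camera_model gives the robot as it stands.
- The arm moves only by the tool arm_command, never from a script. Its argument "steps" is a list of rows, each a list of 7 numbers: the opening, from 0 (shut) to 1 (fully open), then the shift along the tool's x, y, z in cm, then the turn, a rotation vector about the tool's x, y, z in rad. A call has 1 to 20 rows; each row shifts and turns the commanded pose from where the row before left it, along the tool's axes as they then stand; what a row does not reach is not made up. A row lasts 1/10 s, in which the tool goes at most 50 mm and 8.59 degrees, less where a joint would pass 70% of its speed; a pose out of reach is approached as far as the arm can. A call is refused whole if a number of a shift passes 5 or a number of a turn 0.15, either way. A call with a gripper value outside its range is refused whole. The fingers move at their own pace and stop on an object; "force" is the grip in N (left out, the last holds). Time passes only in rows, so rows that do not move let the fingers close. It gives the time, the measured TCP pose, the force and the opening at its end, in the units of the state.
- env.get_state(): the state, without advancing time (a new reading comes with each control period).
- read_camera(name): name is "side" or "top"; returns (picture, depth): 400x640x3 uint8, red, green, blue; 400x640 float32, m along the optical axis (not along the pixel's ray), 0 where there is no reading.
- camera_model(name): a dict with "fovy" (degrees; the focal length in pixels is half the picture's height over the tangent of half this angle, whatever the lens; pixels are square), "cx", "cy" (the principal point, pixels), "cam_to_world" (4x4, takes a point from camera to world coordinates). Camera axes: x right, y down, z forward; pixel columns grow to the right and rows downward; lengths in m; the calibration is good to about 2 mm. A picture is of the moment at which its call begins. camera_model takes no time and is no camera call.
- env.finish_job(): hands the job in, once; it reports no verdict.
The state is a dict: "time_s": time; "qpos": joint angles; "dq": joint speeds; "effort": joint torques, N m; "eef_pos": TCP position; "ee_rot": TCP orientation; "contact_force": force on the tool from outside, world axes, zero at the start; "torque": the same for the moment, N m; "opening": opening from 0.0 (shut) to 1.0 (fully open).
Only numpy, scipy, OpenCV 4.12 (cv2) and the standard library are available. Lean on these libraries where they do the work, as an engineer would, in place of code of your own. Each camera call takes 0.05 s, during which the arm holds its last target. There are 200 camera calls.

## Working session

There is one attempt and no reset: what is moved stays moved. The work goes in short steps, Python scripts to look and compute and a tool call to move; the robot and the scene stay as the last step left them, time stands still between calls to the robot, and variables do not carry over. Pictures are saved under pics/ and viewed, about 12 in all and at most 16, crops included, and the job is handed in when it is done.

Besides the shell and the picture viewer there is one more tool, called after ">>>" as name(argument=value, ...), one argument or row to a line, values as JSON. arm_command: Moves the arm, as the interface text tells. Its arguments: {"type":"object","properties":{"steps":{"type":"array"},"force":{"type":"number"}},"required":["steps"]}

```bash
ls; mkdir -p pics
python3 - <<'E'
from rig import env, read_camera, camera_model
import cv2, numpy as np
print(env.get_state(), env.grasp_offset)
for n in("top","side"):
    p,d=read_camera(n); m=camera_model(n); print(n,m)
    cv2.imwrite(f"pics/{n}0.png",p[...,::-1]); np.save(f"pics/{n}0.npy",d)
E
```

```text
pics
{'time_s': 0.0, 'qpos': array([-1.32260409,  0.33288455, -0.06472407,  1.46095201,  0.02160242,
        1.34989912, -0.0884936 ]), 'dq': array([ 0.00088069,  0.00018642,  0.0009416 ,  0.0012798 , -0.00049293,
        0.00035544, -0.00016095]), 'effort': array([-4.37143699e-04, -6.25436139e+01,  4.88545094e-02, -3.91608024e+01,
        1.62189861e-02,  9.83559410e-03, -6.10736890e-06]), 'eef_pos': array([0.16707476, 0.60185926, 0.23050297]), 'ee_rot': array([-1.56177108,  0.21266979, -0.21245898]), 'contact_force': array([ 0.72935794, -0.39891369, -0.51812429]), 'torque': array([-0.0510901 ,  0.01181123,  0.02876817]), 'opening': 0.9996188206099944} 0.0187
top {'fovy': 57.62903232164254, 'cx': 319.5808631865358, 'cy': 196.01490137183833, 'cam_to_world': array([[ 0.0191596 , -0.99507192,  0.09728709,  0.49566084],
       [-0.99944243, -0.02172284, -0.0253566 ,  0.02323535],
       [ 0.02734499, -0.09674702, -0.9949333 ,  1.02184805],
       [ 0.        ,  0.        ,  0.        ,  1.        ]])}
side {'fovy': 50.083573171305396, 'cx': 318.5314980976782, 'cy': 198.2068537900423, 'cam_to_world': array([[ 0.87590141, -0.23712288,  0.42020169,  0.0243231 ],
       [-0.48187557, -0.38597686,  0.78664973, -1.08191089],
       [-0.02434452, -0.89151254, -0.45234139,  0.65527622],
       [ 0.        ,  0.        ,  0.        ,  1.        ]])}
```

View pics/top0.png

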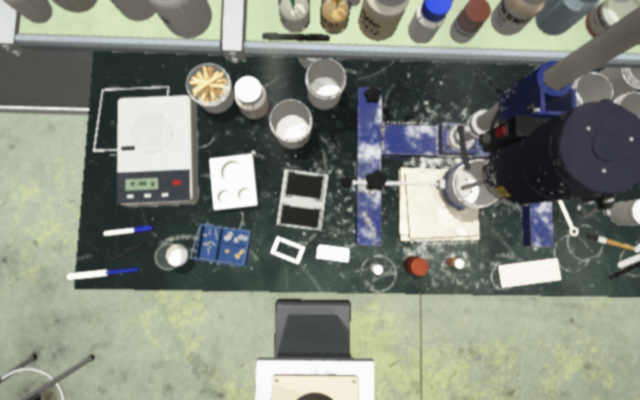

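View pics/side0.png

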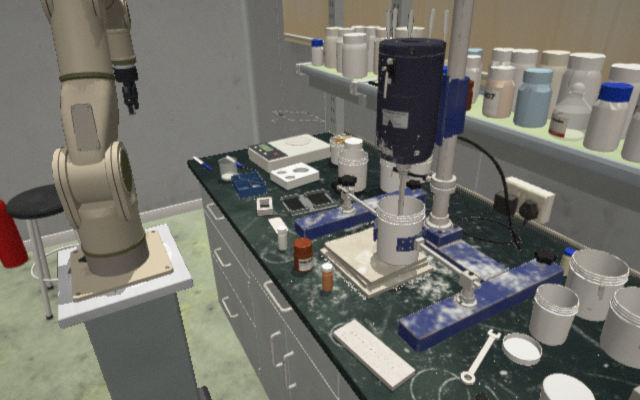

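Top view: applicator about (288,250), scraper (333,254), white vial (377,270), jar (417,266), brown vial (457,264), rack (233,181), tray (302,198). Next I'll zoom in and measure.

```bash
cat > h.py <<'E'
import numpy as np, cv2
from rig import env, read_camera, camera_model
def mod(n):
    m=camera_model(n); return 200/np.tan(np.radians(m["fovy"]/2)),m["cx"],m["cy"],m["cam_to_world"]
def ray(n,u,v,z):
    f,cx,cy,T=mod(n); d=T[:3,:3]@np.array([(u-cx)/f,(v-cy)/f,1]); c=T[:3,3]
    return c+d*(z-c[2])/d[2]
def proj(n,p):
    f,cx,cy,T=mod(n); q=T[:3,:3].T@(np.array(p)-T[:3,3]); return cx+f*q[0]/q[2],cy+f*q[1]/q[2]
def cloud(n,d):
    f,cx,cy,T=mod(n); v,u=np.mgrid[:400,:640]
    P=np.stack([(u-cx)/f*d,(v-cy)/f*d,d],-1)@T[:3,:3].T+T[:3,3]; P[d==0]=np.nan; return P
E
python3 - <<'E'
from h import *
a=cv2.imread("pics/top0.png")
cv2.imwrite("pics/c1.png",cv2.resize(a[110:300,150:350],None,fx=3.15,fy=3.15,interpolation=cv2.INTER_CUBIC)[:600])
b=cv2.resize(a[225:290,260:480],None,fx=3.6,fy=3.6,interpolation=cv2.INTER_CUBIC)
b2=cv2.imread("pics/side0.png")[180:320,200:420]
cv2.imwrite("pics/c2.png",np.vstack([b,cv2.resize(b2,None,fx=2.6,fy=2.6,interpolation=cv2.INTER_CUBIC)[:,:].copy() if 0 else cv2.resize(b2,(792,360))]))
P=cloud("top",np.load("pics/top0.npy"))
for u,v in[(288,239),(333,254),(377,270),(417,266),(457,264),(176,256),(290,125),(215,190),(215,165),(230,165),(290,185),(300,215),(375,180),(350,270),(270,150)]:
    print(u,v,P[v,u].round(3))
E
```

```text
288 239 [ 0.473  0.083 -0.001]
333 254 [ 0.435 -0.043  0.008]
377 270 [ 0.399 -0.154  0.067]
417 266 [ 0.412 -0.257  0.074]
457 264 [ 0.418 -0.364  0.069]
176 256 [0.422 0.384 0.013]
290 125 [0.796 0.086 0.007]
215 190 [0.602 0.282 0.034]
215 165 [0.671 0.286 0.033]
230 165 [0.676 0.25  0.012]
290 185 [0.625 0.081 0.003]
300 215 [0.541 0.051 0.006]
375 180 [ 0.622 -0.132  0.154]
350 270 [ 0.391 -0.091  0.001]
270 150 [0.724 0.141 0.001]
```

View pics/c1.png

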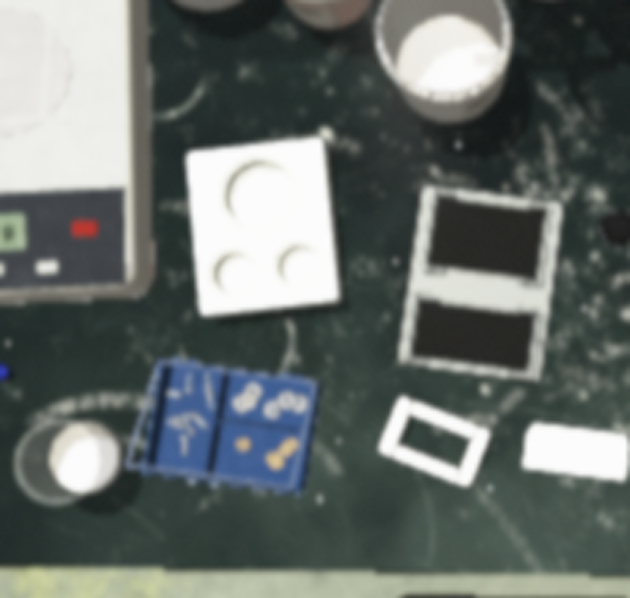

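View pics/c2.png

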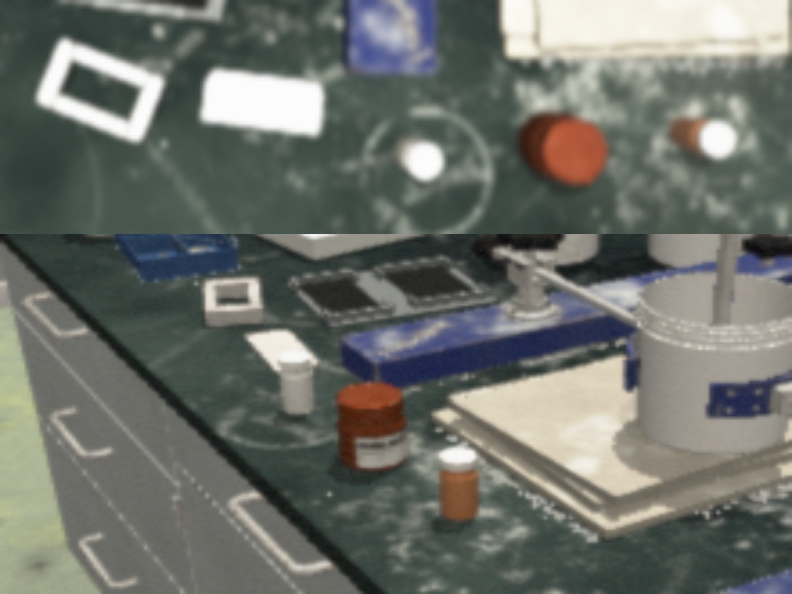

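Tray's wide bay and rack's wide well are both on the far side (+x). The beaker is at (176,256) and the pot at (290,125). Now the poses.

```bash
cat >> h.py <<'E'
def comp(mask,u,v):
    k,l=cv2.connectedComponents(mask.astype(np.uint8)); w=l[v-6:v+7,u-6:u+7]; w=w[w>0]
    m=(l==np.bincount(w).argmax()).astype(np.uint8)
    return max(cv2.findContours(m,cv2.RETR_EXTERNAL,cv2.CHAIN_APPROX_NONE)[0],key=len)[:,0]
def rect(n,c,z):
    q=np.array([ray(n,u,v,z)[:2] for u,v in c],np.float32)*1000
    (x,y),(w,h),a=cv2.minAreaRect(q)
    if w>h: a-=90; w,h=h,w
    return x,y,w,h,(a+90)%180-90   # long side: angle a from +y
def circ(n,c,z):
    q=np.array([ray(n,u,v,z)[:2] for u,v in c],np.float32)*1000
    return cv2.minEnclosingCircle(q), cv2.fitEllipse(q)
E
python3 - <<'E'
from h import *
a=cv2.imread("pics/top0.png").astype(int); mx,mn=a.max(2),a.min(2)
w=mn>150
for nm,(u,v),z in[("app",(280,247),.022),("scr",(333,254),.006),("rack",(215,185),.035)]:
    print(nm,np.round(rect("top",comp(w,u,v),z),1))
P=cloud("top",np.load("pics/top0.npy"))
tr=(P[...,2]>.009)&(P[...,2]<.022)&(P[...,0]>.5)&(P[...,0]<.72)&(P[...,1]>-.04)&(P[...,1]<.15)
for t in(110,130,150):
  try: print("tray",t,np.round(rect("top",comp((mn>t)&(np.mgrid[:400,:640][1]<340)&(np.mgrid[:400,:640][0]>160),290,198),.0145),1))
  except Exception as e: print(e)
c=np.vstack(np.where(tr)[::-1]).T; print("trayd",len(c),np.round(rect("top",c,.0145),1))
for nm,(u,v),z in[("vw",(377,270),.067),("vb",(458,264),.067)]:
    print(nm,circ("top",comp(mn>150,u,v),z))
red=(P[...,2]>.066)&(P[...,2]<.085)
print("jar",circ("top",comp(red,418,266),.075))
for nm,(u,v) in[("vw",(377,270)),("vb",(458,264)),("jar",(418,266))]:
    s=(P[...,2]>.06)&(P[...,2]<.08); cc=comp(s,u,v); print(nm,"depth",circ("top",cc,.067)[0])
# bystanders
for nm,lo,hi,x0,x1,y0,y1 in[("pot",.115,.13,.68,.86,.0,.2),("beak",.06,.08,.33,.5,.3,.5),("bluebox",.01,.06,.38,.52,.17,.34),("machine",.14,.2,.4,.8,-.3,-.05),("mach20",.01,.2,.4,.8,-.2,-.05)]:
    s=(P[...,2]>lo)&(P[...,2]<hi)&(P[...,0]>x0)&(P[...,0]<x1)&(P[...,1]>y0)&(P[...,1]<y1)
    q=P[s]; print(nm,len(q),q.min(0).round(3) if len(q) else'',q.max(0).round(3) if len(q) else'')
E
```

```text
app [445.4  82.3  55.4  87.3 -20.2]
scr [437.3 -41.8  42.7  94.   -5.7]
rack [630.3 233.1 125.7 150.1 -82.4]
tray 110 [590.6  45.  128.3 173.8  83.6]
tray 130 [584.9  45.1 126.4 161.1  83.6]
tray 150 [585.4  45.6 123.7 155.9  83.6]
trayd 245 [582.3  44.9 114.8 157.3  82.3]
vw (((401.8445739746094, -154.1730194091797), 15.073797225952148), ((402.0257568359375, -154.48292541503906), (26.13532257080078, 28.723064422607422), 144.89651489257812))
vb (((420.7535095214844, -370.4660949707031), 14.608962059020996), ((420.7095947265625, -370.2598571777344), (26.921602249145508, 27.425085067749023), 175.92916870117188))
jar (((409.486572265625, -261.638671875), 24.04104232788086), ((409.8381652832031, -261.5440979003906), (44.41383743286133, 46.92557144165039), 159.65646362304688))
vw depth ((400.40240478515625, -155.37744140625), 12.724528312683105)
vb depth ((419.37530517578125, -368.4966735839844), 13.358450889587402)
jar depth ((409.9609069824219, -263.2619934082031), 25.275592803955078)
pot 442 [0.726 0.004 0.115] [0.86  0.2   0.129]
beak 191 [0.391 0.3   0.06 ] [0.46  0.417 0.08 ]
bluebox 565 [0.398 0.183 0.01 ] [0.51  0.327 0.06 ]
machine 320 [ 0.598 -0.162  0.14 ] [ 0.648 -0.11   0.156]
mach20 3854 [ 0.401 -0.2    0.01 ] [ 0.8   -0.051  0.156]
```

```bash
cat >> h.py <<'E'
from scipy.spatial.transform import Rotation as Ro
# start: relative jaw yaw to azimuth, used to pick the half turn nearest to wrist mid-range
def Rtool(psi): # jaw (z) along psi (rad), y down
    z=np.array([np.cos(psi),np.sin(psi),0]); y=np.array([0,0,-1.]); return np.stack([np.cross(y,z),y,z],1)
def plan(p,deg):
    """print turn (tool rotvec) and shift in cm along the target tool axes"""
    s=env.get_state(); R=Ro.from_rotvec(s["ee_rot"]).as_matrix(); e=s["eef_pos"]
    az=np.arctan2(p[1],p[0]); psi=np.radians(deg)
    rel0=np.radians(REL0); d=(psi-az-rel0+np.pi/2)%np.pi-np.pi/2; psi=az+rel0+d
    Rt=Rtool(psi); rv=Ro.from_matrix(R.T@Rt).as_rotvec()
    print("t",round(s["time_s"],2),"at",e.round(4),"turn",rv.round(3),"shift_cm",(Rt.T@(np.array(p)-e)*100).round(2),
      "q",s["qpos"].round(2),"open",round(s["opening"],3),"F",s["contact_force"].round(1),"drel",np.degrees(d).round())
REL0=0
E
python3 - <<'E'
from h import *
s=env.get_state(); R=Ro.from_rotvec(s["ee_rot"]).as_matrix(); print(R.round(3))
rel=np.degrees(np.arctan2(R[1,2],R[0,2])-np.arctan2(s["eef_pos"][1],s["eef_pos"][0])); print("rel",rel)
open("h.py","a").write(f"REL0={rel:.2f}\n")
P=cloud("top",np.load("pics/top0.npy")); v,u=np.mgrid[:400,:640]
# rack: top plane and wells from depth
box=(P[...,0]>.53)&(P[...,0]<.74)&(P[...,1]>.14)&(P[...,1]<.33)
q=P[box&(P[...,2]>.029)&(P[...,2]<.045)]; print("rackz",np.median(q[:,2]))
(x,y),(w,h),a=cv2.minAreaRect((q[:,:2]*1000).astype(np.float32)); print("rack depth",x,y,w,h,a)
lo=(box&(P[...,2]>.005)&(P[...,2]<.024)).astype(np.uint8)
n,l,st,ct=cv2.connectedComponentsWithStats(lo)
for i in range(1,n):
    if st[i,4]>15: print("well",st[i,4],(np.nanmean(P[l==i],0)*1000).round(1))
# tray bays: dark floor colour blobs
a=cv2.imread("pics/top0.png").max(2)
m=((a<70)&(u>278)&(u<328)&(v>170)&(v<228)).astype(np.uint8)
n,l,st,ct=cv2.connectedComponentsWithStats(m)
for i in range(1,n):
    if st[i,4]>100: print("bay",st[i],np.round(rect("top",np.stack([u[l==i],v[l==i]],1),.004),1))
E
cat > /dev/null; python3 -c "
from h import *
plan([.45,.35,.25],45)"
```

```text
[[ 0.964 -0.     0.268]
 [-0.268 -0.001  0.964]
 [ 0.    -1.    -0.001]]
rel 0.0005136540948285324
rackz 0.03517301984801946
rack depth 626.1489868164062 235.80532836914062 140.45855712890625 116.98793029785156 7.586012840270996
well 351 [655.9 242.6  13.9]
well 125 [593.2 205.2  13.9]
well 124 [586.1 261.5  13.7]
bay [287 173  35  25 657] [625.8  41.6  58.2  92.8  -6.6]
bay [282 206  37  21 568] [538.   51.6  46.5  99.7  -6.4]
t 0.1 at [0.1671 0.6019 0.2306] turn [0.001 0.515 0.   ] shift_cm [37.81 -1.94  2.19] q [-1.32  0.33 -0.06  1.46  0.02  1.35 -0.09] open 0.998 F [-0.7 -0.2 -0.1] drel 7.0
```

>>> arm_command(
  steps=[
    [1,4.9,0,-0.8,0,0.08,0],
    [1,4.9,0,-0.8,0,0.08,0],
    [1,4.8,0,-0.8,0,0.08,0],
    [1,4.8,0,-0.8,0,0.08,0],
    [1,4.7,0,-0.8,0,0.08,0],
    [1,4.7,0,-0.8,0,0.08,0],
    [1,4.6,0,-0.8,0,0.08,0],
    [1,4.6,0,-0.8,0,0.08,0],
    [1,4.5,0,-0.8,0,0.08,0],
    [1,4.5,0,-0.8,0,0.08,0],
    [1,4.4,0,-0.8,0,0.08,0],
    [1,4.4,0,-0.8,0,0.08,0],
    [1,4.3,0,-0.8,0,0.08,0],
    [1,4.3,0,-0.8,0,0.08,0],
    [1,4.2,0,-0.8,0,0.08,0],
    [1,4.2,0,-0.8,0,0.08,0],
    [1,4.1,0,-0.8,0,0.08,0],
    [1,4.1,0,-0.8,0,0.08,0],
    [1,4.0,0,-0.8,0,0.08,0],
    [1,4.0,0,-0.8,0,0.08,0],
  ],
  force=40,
)

```text
time_s: 2.1
eef_pos: [0.4749, -0.1451, 0.231]
ee_rot: [-1.05, 1.429, -1.429]
contact_force: [0.4, 0.4, -0.2]
opening: 1.004
```

```bash
python3 -c "
from h import *
plan([.4095,-.262,.12],-32.6)"
```

```text
t 2.1 at [ 0.4749 -0.1451  0.231 ] turn [0.    0.265 0.   ] shift_cm [13.37 11.1   0.79] q [-0.43  0.03  0.66  1.82 -0.02  1.3  -0.07] open 1.004 F [ 0.4  0.4 -0.2] drel 0.0
```

>>> arm_command(
  steps=[
    [0.85,0,0,0,0,0.1325,0],
    [0.85,0,0,0,0,0.1325,0],
    [0.85,3.4,2,0.2,0,0,0],
    [0.85,3.4,3,0.2,0,0,0],
    [0.85,3.4,3,0.2,0,0,0],
    [0.85,3.2,3.1,0.2,0,0,0],
    [0.85,0,0,0,0,0,0],
    [0.85,0,0,0,0,0,0],
  ],
)

```text
time_s: 2.9
eef_pos: [0.41, -0.2612, 0.1198]
ee_rot: [-0.887, 1.615, -1.613]
contact_force: [0.4, 0.2, 0.7]
opening: 0.847
```

```bash
python3 -c "
from h import *
plan([.4095,-.262,.03],-32.6)
a,_=read_camera('top'); b,_=read_camera('side'); a=a[...,::-1];b=b[...,::-1]
cv2.imwrite('pics/j1.png',np.hstack([cv2.resize(a[210:300,370:470],(400,360)),cv2.resize(b[140:320,240:420],(400,360))]))"
```

```text
t 2.9 at [ 0.41   -0.2612  0.1198] turn [0.002 0.002 0.001] shift_cm [0.1  8.98 0.  ] q [-0.26  0.14  0.79  1.99 -0.12  1.06  0.02] open 0.847 F [0.4 0.2 0.7] drel 0.0
```

View pics/j1.png

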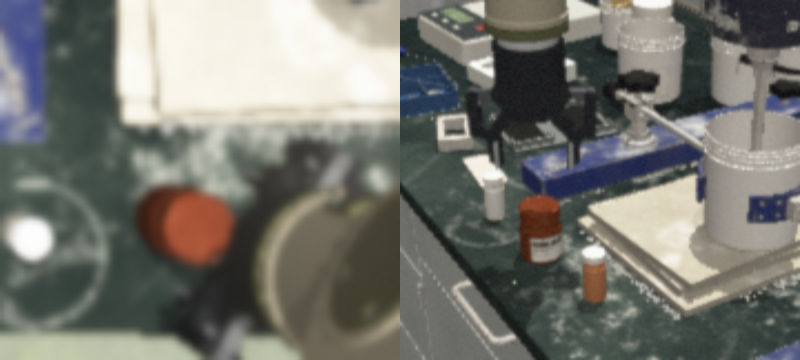

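```bash
python3 -c "
from h import *
e=[.41,-.2612,.133]; z=np.array([np.cos(-.569),np.sin(-.569),0])*.037
for n in('top','side'):
  print(n,[np.round(proj(n,np.array(e)+k*z),0) for k in(-1,0,1)], proj(n,[.4095,-.262,.075]))"
```

```text
top [array([418., 282.]), array([426., 269.]), array([434., 256.])] (np.float64(419.09644550349503), np.float64(266.9368105820284))
side [array([285., 222.]), array([300., 222.]), array([315., 222.])] (np.float64(301.08026798622984), np.float64(242.05267495180615))
```

Projections match the picture in both views: tips at side px (285,222) and (315,222), jar lid about (303,242). Descending to grip.

>>> arm_command(
  steps=[
    [0.85,0.1,3,0,0,0,0],
    [0.85,0,3,0,0,0,0],
    [0.85,0,2,0,0,0,0],
    [0.85,0,1,0,0,0,0],
    [0.85,0,0,0,0,0,0],
    [0.5,0,0,0,0,0,0],
    [0.4,0,0,0,0,0,0],
    [0.3,0,0,0,0,0,0],
    [0.3,0,0,0,0,0,0],
    [0.3,0,0,0,0,0,0],
    [0.3,0,0,0,0,0,0],
    [0.3,0,0,0,0,0,0],
  ],
  force=40,
)

```text
time_s: 4.2
eef_pos: [0.4114, -0.262, 0.0318]
ee_rot: [-0.884, 1.61, -1.612]
contact_force: [-1.0, 0.7, 6.7]
opening: 0.547
```

>>> arm_command(
  steps=[
    [0.3,0,-1,0,0,0,0],
    [0.3,0,-3,0,0,0,0],
    [0.3,0,-4,0,0,0,0],
    [0.3,0,-4,0,0,0,0],
    [0.3,0,-4,0,0,0,0],
    [0.3,0,-4,0,0,0,0],
    [0.3,-2,-2,0,0,-0.07,0],
    [0.3,-3.6,0,1.4,0,-0.07,0],
    [0.3,-3.7,0,1.5,0,-0.07,0],
    [0.3,-3.8,0,1.5,0,-0.07,0],
    [0.3,-3.9,0,1.5,0,-0.07,0],
    [0.3,-4.0,0,1.5,0,-0.07,0],
    [0.3,-4.1,0,1.5,0,-0.07,0],
    [0.3,-4.2,0,1.5,0,-0.07,0],
    [0.3,-4.3,0,1.5,0,-0.07,0],
    [0.3,-4.4,0,1.5,0,-0.07,0],
    [0.3,-4.5,0,1.5,0,-0.07,0],
    [0.3,-4.6,0,1.5,0,-0.07,0],
    [0.3,-3,0,1,0,-0.07,0],
    [0.3,0,0,0,0,0,0],
  ],
)

```text
time_s: 6.2
eef_pos: [0.6357, 0.2071, 0.2507]
ee_rot: [-1.355, 0.945, -0.943]
contact_force: [0.1, 0.1, -0.3]
opening: 0.544
```

```bash
python3 -c "
from h import *
plan([.6539,.2395,.1],20.1)"
```

```text
t 6.2 at [0.6357 0.2071 0.2507] turn [-0.     0.004 -0.002] shift_cm [-2.41 15.07  2.83] q [-0.69  0.44  0.44  1.32 -0.19  1.42  0.1 ] open 0.544 F [ 0.1  0.1 -0.3] drel -0.0
```

>>> arm_command(
  steps=[
    [0.3,-1.2,2,1.4,0,0,0],
    [0.3,-1.2,3,1.4,0,0,0],
    [0.3,0,4,0,0,0,0],
    [0.3,0,4,0,0,0,0],
    [0.3,0,2,0,0,0,0],
    [0.3,0,0,0,0,0,0],
    [0.3,0,0,0,0,0,0],
  ],
)

```text
time_s: 6.9
eef_pos: [0.6558, 0.232, 0.1021]
ee_rot: [-1.352, 0.951, -0.953]
contact_force: [0.3, 0.6, 0.6]
opening: 0.543
```

```bash
python3 -c "
from h import *
plan([.6539,.2395,.045],20.1)
a,_=read_camera('top'); b,_=read_camera('side'); a=a[...,::-1];b=b[...,::-1]
print(proj('side',[.6539,.2395,.144]),proj('side',[.6539,.2395,.068]),proj('side',[.6539,.2395,.035]))
cv2.imwrite('pics/j2.png',np.hstack([cv2.resize(a[140:230,200:300],(400,360)),cv2.resize(b[110:200,240:340],(400,360),interpolation=cv2.INTER_CUBIC)]))"
```

```text
t 6.9 at [0.6558 0.232  0.1021] turn [-0.001 -0.007  0.001] shift_cm [-0.77  5.71  0.08] q [-0.68  0.6   0.4   1.42 -0.24  1.17  0.09] open 0.543 F [0.3 0.6 0.6] drel -0.0
(np.float64(298.2156983990336), np.float64(141.46214765538153)) (np.float64(299.1652214082933), np.float64(161.18310431245294)) (np.float64(299.56468580965077), np.float64(169.4797122602232))
```

View pics/j2.png

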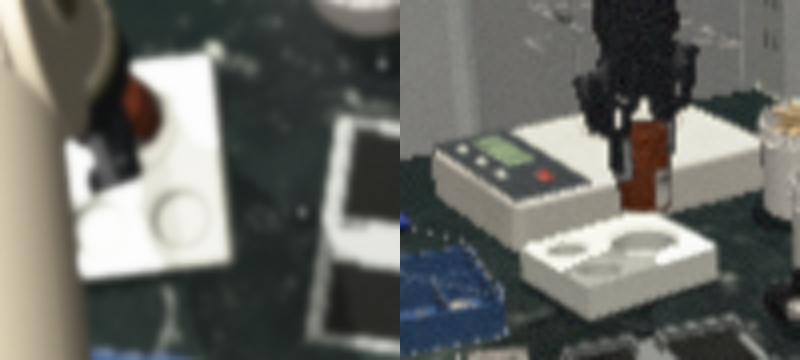

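Run:
```python
from h import *
for n,d in(("side",np.load("pics/side0.npy")),("side",read_camera("side")[1])):
    P=cloud(n,d)
    b=(P[...,0]>.53)&(P[...,0]<.74)&(P[...,1]>.14)&(P[...,1]<.33)&(P[...,2]>.030)&(P[...,2]<.042)
    print("rack side",b.sum(),cv2.minAreaRect((P[b][:,:2]*1000).astype(np.float32)))
a=cv2.imread("pics/side0.png").astype(int)
P=cloud("side",np.load("pics/side0.npy"))
for nm,x,y in(("jar",.4095,-.262),("vw",.401,-.155),("vb",.420,-.370)):
    q=P[(np.hypot(P[...,0]-x,P[...,1]-y)<.035)&(P[...,2]>.02)]*1000
    print(nm,len(q),q.min(0).round(),q.max(0).round()); t=q[q[:,2]>q[:,2].max()-6]; print("  top",cv2.minEnclosingCircle(t[:,:2].astype(np.float32)))
print(ray("top",245.5,194.5,.035))
```

```text
rack side 428 ((625.8765258789062, 251.2489013671875), (144.69566345214844, 163.62510681152344), 6.690134048461914)
rack side 412 ((628.485107421875, 232.03298950195312), (146.2863006591797, 124.862060546875), 6.04741907119751)
jar 487 [ 386. -291.   20.] [ 435. -244.   78.]
  top ((412.112060546875, -264.4624328613281), 23.78288459777832)
vw 161 [ 389. -172.   20.] [ 413. -145.   68.]
  top ((400.3564453125, -157.54782104492188), 13.010092735290527)
vb 224 [ 407. -386.   20.] [ 433. -360.   69.]
  top ((419.9764099121094, -371.951416015625), 12.409540176391602)
[0.59189767 0.19924548 0.035     ]
```

>>> arm_command(
  steps=[
    [0.3,-0.6,0,0.05,0,0,0],
    [0.3,0,1.5,0,0,0,0],
    [0.3,0,1.5,0,0,0,0],
    [0.3,0,1,0,0,0,0],
    [0.3,0,0,0,0,0,0],
    [0.3,0,0,0,0,0,0],
  ],
)

```text
time_s: 7.65
eef_pos: [0.6535, 0.238, 0.0598]
ee_rot: [-1.354, 0.952, -0.952]
contact_force: [0.5, -0.3, -1.4]
opening: 0.543
```

>>> arm_command(
  steps=[
    [0.3,0,0.5,0,0,0,0],
    [0.3,0,0.5,0,0,0,0],
    [0.3,0,0.4,0,0,0,0],
    [0.3,0,0,0,0,0,0],
    [0.3,0,0,0,0,0,0],
  ],
)

```text
time_s: 8.15
eef_pos: [0.6535, 0.2383, 0.0463]
ee_rot: [-1.353, 0.951, -0.951]
contact_force: [-0.2, 0.5, -1.3]
opening: 0.545
```

>>> arm_command(
  steps=[
    [0.3,0,0.15,0,0,0,0],
    [0.3,0,0,0,0,0,0],
    [0.6,0,0,0,0,0,0],
    [0.65,0,0,0,0,0,0],
    [0.7,0,0,0,0,0,0],
    [0.75,0,0,0,0,0,0],
    [0.8,0,0,0,0,0,0],
    [0.8,0,-2,0,0,0,0],
    [0.8,0,-3,0,0,0,0],
    [0.8,0,-4,0,0,0,0],
    [0.8,0,-4,0,0,0,0],
    [0.8,0,-4,0,0,0,0],
    [0.8,0,-3,0,0,0,0],
  ],
)

```text
time_s: 9.45
eef_pos: [0.654, 0.2382, 0.2479]
ee_rot: [-1.351, 0.95, -0.952]
contact_force: [-0.4, 0.3, -0.6]
opening: 0.801
```

```bash
python3 -c "
from h import *
plan([.401,-.1565,.22],-21.3)
P=cloud('side',read_camera('side')[1])
q=P[(np.hypot(P[...,0]-.654,P[...,1]-.238)<.04)&(P[...,2]>.083)&(P[...,2]<.1)]*1000
print(len(q),q[:,2].max(),cv2.minEnclosingCircle(q[:,:2].astype(np.float32)))"
```

```text
t 9.45 at [0.654  0.2382 0.2479] turn [-0.002  0.717 -0.001] shift_cm [45.96  2.79 -9.23] q [-0.7   0.5   0.43  1.24 -0.21  1.44  0.06] open 0.801 F [-0.4  0.3 -0.6] drel 0.0
59 91.42879834570883 ((648.5431518554688, 234.64527893066406), 25.29995346069336)
```

>>> arm_command(
  steps=[
    [0.7,4.1,0,-2.3,0,0.06,0],
    [0.7,4.0,0,-2.3,0,0.06,0],
    [0.6,3.8,0,-2.3,0,0.06,0],
    [0.6,3.7,0,-2.3,0,0.06,0],
    [0.6,3.5,0,-2.3,0,0.06,0],
    [0.6,3.4,0,-2.3,0,0.06,0],
    [0.6,3.3,0,-2.3,0,0.06,0],
    [0.6,3.1,0,-2.3,0,0.06,0],
    [0.6,3.0,0,-2.3,0,0.06,0],
    [0.6,2.9,1,-2.3,0,0.06,0],
    [0.6,2.7,1,-2.3,0,0.06,0],
    [0.6,2.6,1,-2.3,0,0.057,0],
    [0.6,0,0,0,0,0,0],
    [0.6,0,0,0,0,0,0],
  ],
)

```text
time_s: 10.9
eef_pos: [0.4009, -0.158, 0.2149]
ee_rot: [-1.008, 1.478, -1.477]
contact_force: [-0.1, 0.6, 0.5]
opening: 0.599
```

```bash
python3 -c "
from h import *
plan([.4007,-.156,.03],-21.3)"
```

```text
t 10.9 at [ 0.4009 -0.158   0.2149] turn [-0.001 -0.001 -0.002] shift_cm [-0.18 18.49 -0.09] q [-0.47 -0.17  0.68  1.99  0.11  1.28 -0.2 ] open 0.599 F [-0.1  0.6  0.5] drel -0.0
```

>>> arm_command(
  steps=[
    [0.6,-0.2,4,-0.1,0,0,0],
    [0.6,0,5,0,0,0,0],
    [0.6,0,4,0,0,0,0],
    [0.6,0,3,0,0,0,0],
    [0.6,0,2,0,0,0,0],
    [0.6,0,0.5,0,0,0,0],
    [0.5,0,0,0,0,0,0],
    [0.42,0,0,0,0,0,0],
    [0.36,0,0,0,0,0,0],
    [0.32,0,0,0,0,0,0],
    [0.28,0,0,0,0,0,0],
    [0.24,0,0,0,0,0,0],
    [0.1,0,0,0,0,0,0],
    [0.1,0,0,0,0,0,0],
    [0.1,0,0,0,0,0,0],
  ],
  force=25,
)

```text
time_s: 12.4
eef_pos: [0.4016, -0.1557, 0.0305]
ee_rot: [-1.008, 1.477, -1.478]
contact_force: [-0.2, 0.8, 7.5]
opening: 0.287
```

>>> arm_command(
  steps=[
    [0.1,0,-1,0,0,0,0],
    [0.1,0,-3,0,0,0,0],
    [0.1,0,-4,0,0,0,0],
    [0.1,0,-4,0,0,0,0],
    [0.1,0,-4,0,0,0,0],
    [0.1,0,-2,0,0,0,0],
    [0.1,-2.9,0,1.6,0,-0.065,0],
    [0.1,-3.0,0,1.6,0,-0.065,0],
    [0.1,-3.1,0,1.6,0,-0.065,0],
    [0.1,-3.2,0,1.6,0,-0.065,0],
    [0.1,-3.3,0,1.6,0,-0.065,0],
    [0.1,-3.4,0,1.6,0,-0.065,0],
    [0.1,-3.6,0,1.6,0,-0.065,0],
    [0.1,-3.7,0,1.6,0,-0.065,0],
    [0.1,-3.8,0,1.6,0,0,0],
    [0.1,-3.9,0,1.6,0,0,0],
    [0.1,-4,0,1.6,0,0,0],
    [0.1,0,0,0,0,0,0],
  ],
)

```text
time_s: 14.2
eef_pos: [0.5896, 0.2131, 0.2095]
ee_rot: [-1.279, 1.094, -1.092]
contact_force: [-1.0, 0.6, -1.3]
opening: 0.286
```

```bash
python3 -c "
from h import *
plan([.5851,.2567,.09],7.6)"
```

```text
t 14.2 at [0.5896 0.2131 0.2095] turn [ 0.001  0.024 -0.001] shift_cm [-4.38 11.95  0.13] q [-0.81  0.37  0.51  1.51 -0.19  1.31 -0.13] open 0.286 F [-1.   0.6 -1.3] drel -16.0
```

>>> arm_command(
  steps=[
    [0.1,-2.2,2,0.1,0,0.024,0],
    [0.1,-2.2,3,0,0,0,0],
    [0.1,0,3,0,0,0,0],
    [0.1,0,3,0,0,0,0],
    [0.1,0,1,0,0,0,0],
    [0.1,0,0,0,0,0,0],
    [0.1,0,0,0,0,0,0],
  ],
)

```text
time_s: 14.9
eef_pos: [0.5864, 0.2494, 0.0916]
ee_rot: [-1.263, 1.117, -1.118]
contact_force: [0.3, 0.3, 0.3]
opening: 0.281
```

```bash
python3 -c "
from h import *
plan([.5851,.2567,.0435],7.6)
b,_=read_camera('side'); b=b[...,::-1]
e=env.get_state()['eef_pos']
print([np.round(proj('side',p),1) for p in([*e[:2],e[2]-.0305],[.5851,.2567,.035],[.5925,.2013,.035],[.6543,.2377,.089])])
cv2.imwrite('pics/v1.png',cv2.resize(b[110:200,240:340],(800,600),interpolation=cv2.INTER_CUBIC))"
```

```text
t 14.9 at [0.5864 0.2494 0.0916] turn [-0.002 -0.009 -0.   ] shift_cm [-0.74  4.81 -0.03] q [-0.83  0.49  0.47  1.61 -0.24  1.1  -0.17] open 0.281 F [0.3 0.3 0.3] drel -16.0
[array([281.4, 165.7]), array([280.7, 171.8]), array([289. , 176.6]), array([299.2, 156. ])]
```

View pics/v1.png

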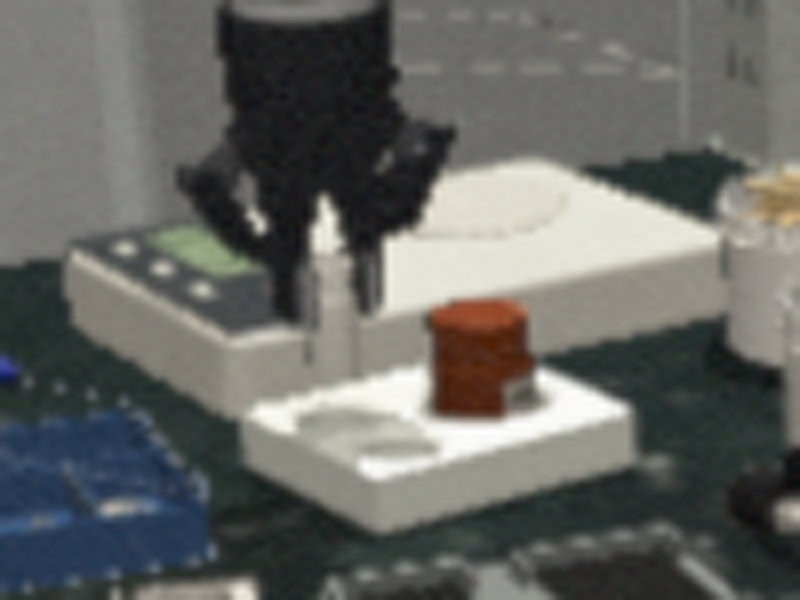

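>>> arm_command(
  steps=[
    [0.1,-0.65,0,0,0,-0.009,0],
    [0.1,0,1.5,0,0,0,0],
    [0.1,0,1.5,0,0,0,0],
    [0.1,0,0.5,0,0,0,0],
    [0.1,0,0,0,0,0,0],
    [0.1,0,0,0,0,0,0],
  ],
)

```text
time_s: 15.55
eef_pos: [0.5848, 0.2556, 0.0547]
ee_rot: [-1.269, 1.111, -1.111]
contact_force: [0.4, 0.1, 0.3]
opening: 0.286
```

Bottom is about 10 mm into the well with no side load. Finish, release and retreat.

>>> arm_command(
  steps=[
    [0.1,0,0.5,0,0,0,0],
    [0.1,0,0.4,0,0,0,0],
    [0.1,0,0.2,0,0,0,0],
    [0.1,0,0,0,0,0,0],
    [0.33,0,0,0,0,0,0],
    [0.37,0,0,0,0,0,0],
    [0.41,0,0,0,0,0,0],
    [0.44,0,0,0,0,0,0],
    [0.44,0,-2,0,0,0,0],
    [0.44,0,-3,0,0,0,0],
    [0.5,0,-4,0,0,0,0],
    [0.5,0,-4,0,0,0,0],
    [0.6,0,-4,0,0,0,0],
    [0.6,0,-3,0,0,0,0],
  ],
)

```text
time_s: 16.95
eef_pos: [0.5852, 0.2558, 0.2468]
ee_rot: [-1.267, 1.11, -1.111]
contact_force: [0.5, 0.6, -0.8]
opening: 0.602
```

```bash
python3 -c "
from h import *
plan([.42,-.3705,.22],-41.4)
P=cloud('side',read_camera('side')[1])
q=P[(np.hypot(P[...,0]-.585,P[...,1]-.256)<.03)&(P[...,2]>.05)&(P[...,2]<.1)]*1000
print(len(q),q[:,2].max(),cv2.minEnclosingCircle(q[q[:,2]>74][:,:2].astype(np.float32)),cv2.minEnclosingCircle(q[q[:,2]<68][:,:2].astype(np.float32)))"
```

```text
t 16.95 at [0.5852 0.2558 0.2468] turn [-0.002  0.855 -0.002] shift_cm [57.9   2.68 29.03] q [-0.86  0.38  0.51  1.43 -0.18  1.38 -0.22] open 0.602 F [ 0.5  0.6 -0.8] drel 0.0
63 82.29959792089747 ((584.4857177734375, 251.8619384765625), 13.495725631713867) ((585.25732421875, 247.61456298828125), 12.723674774169922)
```

>>> arm_command(
  steps=[
    [0.6,4.4,0,-0.2,0,0,0],
    [0.6,4.4,0,-0.2,0,0,0],
    [0.6,4.4,0,-0.2,0,0,0],
    [0.6,4.4,0,-0.2,0,0,0],
    [0.6,4.3,0,-1.2,0,0.0713,0],
    [0.6,4.2,0,-1.2,0,0.0713,0],
    [0.6,4.1,0,-1.2,0,0.0713,0],
    [0.6,4.0,0,-1.2,0,0.0713,0],
    [0.6,3.9,0,-1.2,0,0.0713,0],
    [0.6,3.8,0,-0.2,0,0.0713,0],
    [0.6,3.8,0,-0.2,0,0.0713,0],
    [0.6,3.8,0,-0.2,0,0.0713,0],
    [0.6,3.8,0,0,0,0.0713,0],
    [0.6,3.9,0,0,0,0.0713,0],
    [0.6,3.9,0,0,0,0.0713,0],
    [0.6,3.9,0,0,0,0.0713,0],
    [0.6,0,0,0,0,0,0],
    [0.6,0,0,0,0,0,0],
  ],
)

```text
time_s: 18.8
eef_pos: [0.4197, -0.3629, 0.2437]
ee_rot: [-0.774, 1.72, -1.719]
contact_force: [1.7, 0.3, -0.0]
opening: 0.601
```

```bash
python3 -c "
from h import *
plan([.42,-.3705,.03],-41.4)"
```

```text
t 18.8 at [ 0.4197 -0.3629  0.2437] turn [ 0.    -0.002 -0.   ] shift_cm [ 0.55 21.37  0.52] q [-0.19  0.23  0.96  1.67 -0.19  1.34  0.08] open 0.601 F [ 1.7  0.3 -0. ] drel 0.0
```

>>> arm_command(
  steps=[
    [0.6,0.5,4,0.5,0,0,0],
    [0.6,0,5,0,0,0,0],
    [0.6,0,5,0,0,0,0],
    [0.6,0,4,0,0,0,0],
    [0.6,0,2.4,0,0,0,0],
    [0.6,0,0.9,0,0,0,0],
    [0.6,0,0,0,0,0,0],
    [0.5,0,0,0,0,0,0],
    [0.42,0,0,0,0,0,0],
    [0.36,0,0,0,0,0,0],
    [0.32,0,0,0,0,0,0],
    [0.28,0,0,0,0,0,0],
    [0.24,0,0,0,0,0,0],
    [0.1,0,0,0,0,0,0],
    [0.1,0,0,0,0,0,0],
    [0.1,0,0,0,0,0,0],
  ],
  force=25,
)

```text
time_s: 20.4
eef_pos: [0.4212, -0.3696, 0.0313]
ee_rot: [-0.775, 1.718, -1.719]
contact_force: [0.4, 1.4, 6.9]
opening: 0.29
```

>>> arm_command(
  steps=[
    [0.1,0,-1,0,0,0,0],
    [0.1,0,-3,0,0,0,0],
    [0.1,0,-4,0,0,0,0],
    [0.1,0,-5,0,0,0,0],
    [0.1,0,-5,0,0,0,0],
    [0.1,0,-3,0,0,0,0],
    [0.1,-3.9,0,-0.5,0,-0.0713,0],
    [0.1,-3.9,0,-0.5,0,-0.0713,0],
    [0.1,-3.9,0,-0.5,0,-0.0713,0],
    [0.1,-3.9,0,-0.2,0,-0.0713,0],
    [0.1,-3.9,0,-0.2,0,-0.0713,0],
    [0.1,-3.9,0,0,0,-0.0713,0],
    [0.1,-3.9,0,0.5,0,-0.0713,0],
    [0.1,-3.9,0,0.8,0,-0.0713,0],
    [0.1,-4,0,1,0,-0.0713,0],
    [0.1,-4,0,1,0,-0.0713,0],
    [0.1,-4,0,1,0,-0.0713,0],
    [0.1,-4,0,1,0,-0.0713,0],
    [0.1,-4,0,1,0,0,0],
    [0.1,0,0,0,0,0,0],
  ],
)

```text
time_s: 22.4
eef_pos: [0.6092, 0.1183, 0.2403]
ee_rot: [-1.272, 1.106, -1.102]
contact_force: [-0.0, -0.9, 0.1]
opening: 0.282
```

```bash
python3 -c "
from h import *
plan([.5925,.2008,.09],7.6)"
```

```text
t 22.4 at [0.6092 0.1183 0.2403] turn [ 0.001  0.009 -0.002] shift_cm [-8.4  15.03 -0.57] q [-0.71  0.35  0.58  1.49 -0.2   1.36  0.02] open 0.282 F [-0.  -0.9  0.1] drel -11.0
```

>>> arm_command(
  steps=[
    [0.1,-2.8,0,-0.2,0,0.009,0],
    [0.1,-2.8,2,-0.2,0,0,0],
    [0.1,-2.8,3,-0.2,0,0,0],
    [0.1,0,4,0,0,0,0],
    [0.1,0,4,0,0,0,0],
    [0.1,0,2,0,0,0,0],
    [0.1,0,0,0,0,0,0],
    [0.1,0,0,0,0,0,0],
  ],
)

```text
time_s: 23.2
eef_pos: [0.5936, 0.1931, 0.0918]
ee_rot: [-1.265, 1.117, -1.118]
contact_force: [0.5, 0.7, 0.1]
opening: 0.279
```

```bash
python3 -c "
from h import *
plan([.5925,.2008,.044],7.6)
b,_=read_camera('side'); b=b[...,::-1]
e=env.get_state()['eef_pos']
print([np.round(proj('side',p),1) for p in([*e[:2],e[2]-.031],[.5925,.2008,.035])])
cv2.imwrite('pics/v2.png',cv2.resize(b[110:200,240:340],(800,600),interpolation=cv2.INTER_CUBIC))"
```

```text
t 23.2 at [0.5936 0.1931 0.0918] turn [-0.001 -0.009  0.   ] shift_cm [-0.78  4.78 -0.01] q [-0.79  0.48  0.52  1.65 -0.26  1.09 -0.07] open 0.279 F [0.5 0.7 0.1] drel -11.0
[array([289.9, 170.4]), array([289. , 176.7])]
```

View pics/v2.png

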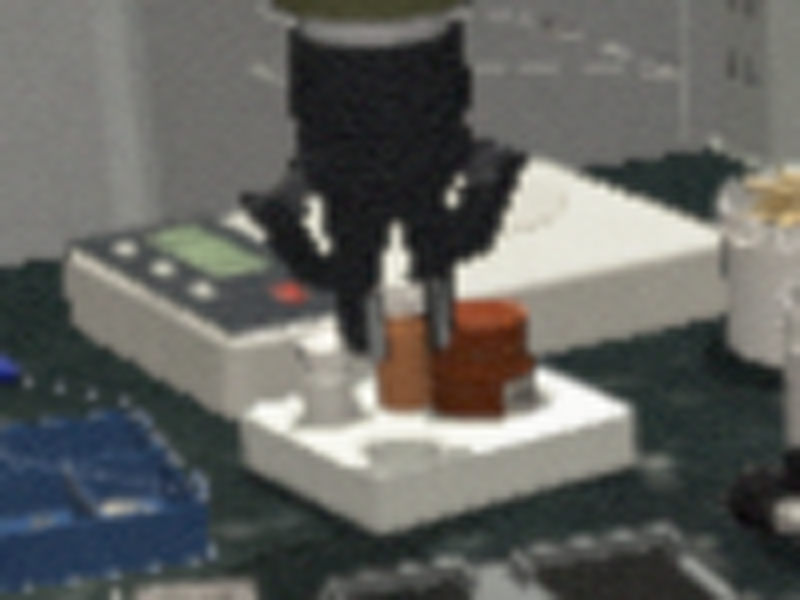

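>>> arm_command(
  steps=[
    [0.1,-0.6,0,0,0,-0.009,0],
    [0.1,0,1.5,0,0,0,0],
    [0.1,0,1.5,0,0,0,0],
    [0.1,0,0.5,0,0,0,0],
    [0.1,0,0,0,0,0,0],
    [0.1,0,0,0,0,0,0],
  ],
)

```text
time_s: 23.85
eef_pos: [0.5925, 0.1991, 0.0557]
ee_rot: [-1.269, 1.111, -1.111]
contact_force: [-0.5, 0.0, 0.3]
opening: 0.284
```

>>> arm_command(
  steps=[
    [0.1,0,0.5,0,0,0,0],
    [0.1,0,0.4,0,0,0,0],
    [0.1,0,0.2,0,0,0,0],
    [0.1,0,0,0,0,0,0],
    [0.33,0,0,0,0,0,0],
    [0.37,0,0,0,0,0,0],
    [0.41,0,0,0,0,0,0],
    [0.44,0,0,0,0,0,0],
    [0.44,0,-2,0,0,0,0],
    [0.44,0,-3,0,0,0,0],
    [0.5,0,-4,0,0,0,0],
    [0.6,0,-4,0,0,0,0],
    [0.8,0,-3,0,0,0,0],
    [0.8,0,0,0,0,0,0],
  ],
)

```text
time_s: 25.25
eef_pos: [0.5946, 0.1998, 0.2098]
ee_rot: [-1.262, 1.107, -1.112]
contact_force: [0.2, 0.7, -0.8]
opening: 0.806
```

```bash
python3 -c "
from h import *
plan([.4445,.083,.12],-20.2)
P=cloud('side',read_camera('side')[1])
q=P[(np.hypot(P[...,0]-.592,P[...,1]-.199)<.03)&(P[...,2]>.05)&(P[...,2]<.1)]*1000
print(len(q),q[:,2].max(),cv2.minEnclosingCircle(q[q[:,2]>74][:,:2].astype(np.float32)),cv2.minEnclosingCircle(q[q[:,2]<68][:,:2].astype(np.float32)))"
```

```text
t 25.25 at [0.5946 0.1998 0.2098] turn [-0.006  0.485 -0.004] shift_cm [ 16.14   8.98 -10.05] q [-0.82  0.37  0.55  1.52 -0.2   1.3  -0.12] open 0.806 F [ 0.2  0.7 -0.8] drel -31.0
65 82.02363661743884 ((593.4449462890625, 195.88404846191406), 13.315828323364258) ((589.7427978515625, 192.5597381591797), 12.192863464355469)
```

>>> arm_command(
  steps=[
    [0.8,0,0,0,0,0.1212,0],
    [0.8,0,0,0,0,0.1212,0],
    [0.8,0,0,0,0,0.1212,0],
    [0.8,0,0,0,0,0.1212,0],
    [0.8,4,0,-2.5,0,0,0],
    [0.8,4,0,-2.5,0,0,0],
    [0.8,4,1,-2.5,0,0,0],
    [0.8,4,4,-2.5,0,0,0],
    [0.8,0,4,0,0,0,0],
    [0.8,0,0,0,0,0,0],
    [0.8,0,0,0,0,0,0],
  ],
)

```text
time_s: 26.4
eef_pos: [0.4505, 0.0892, 0.1226]
ee_rot: [-1.024, 1.463, -1.464]
contact_force: [0.6, 0.2, 1.0]
opening: 0.799
```

Run:
```python
from h import *
plan([.4445,.083,.005],-20.2)
c,d=read_camera('side'); P=cloud('side',d)
b=c[...,::-1]
q=P[(np.hypot(P[...,0]-.445,P[...,1]-.083)<.07)&(P[...,2]>.016)&(P[...,2]<.028)]*1000
print(len(q),cv2.minAreaRect(q[:,:2].astype(np.float32)),np.median(q[:,2]))
e=env.get_state()['eef_pos']
cv2.imwrite('pics/a1.png',cv2.resize(b[130:235,220:340],(800,600),interpolation=cv2.INTER_CUBIC))
print(np.round(proj('side',[.4445,.083,.022]),1),np.round(proj('side',[.4373,-.042,.006]),1))
```

```text
t 26.4 at [0.4505 0.0892 0.1226] turn [0.001 0.001 0.002] shift_cm [ 0.79 11.76 -0.35] q [-0.96  0.05  0.69  2.05 -0.04  1.06 -0.6 ] open 0.799 F [0.6 0.2 1. ] drel -31.0
140 ((444.6358947753906, 77.99266815185547), (92.13414764404297, 49.22969055175781), 69.98285675048828) 20.688421793975785
[263.3 203. ] [277.4 224.7]
```

View pics/a1.png

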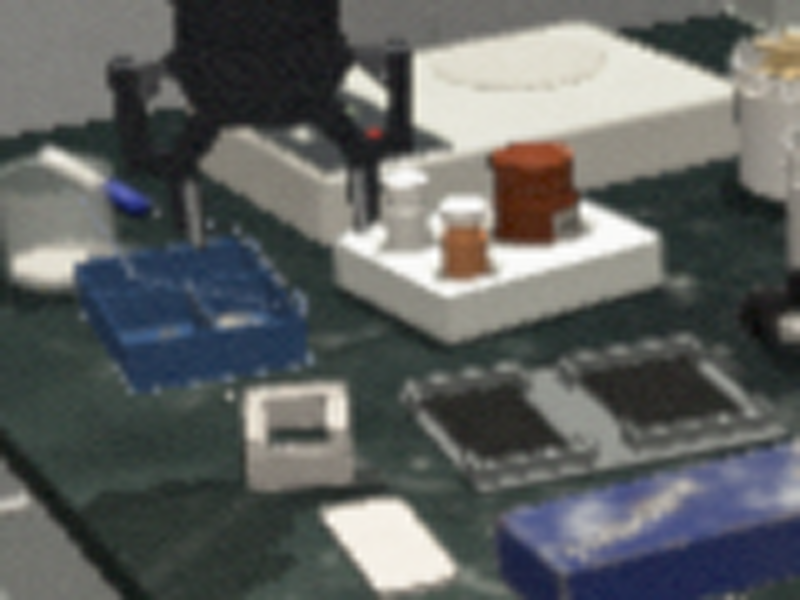

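>>> arm_command(
  steps=[
    [0.8,0.9,3,-0.3,0,0,0],
    [0.8,0,4,0,0,0,0],
    [0.8,0,3,0,0,0,0],
    [0.8,0,1.2,0,0,0,0],
    [0.8,0,0.6,0,0,0,0],
    [0.8,0,0,0,0,0,0],
    [0.7,0,0,0,0,0,0],
    [0.6,0,0,0,0,0,0],
    [0.4,0,0,0,0,0,0],
    [0.3,0,0,0,0,0,0],
    [0.3,0,0,0,0,0,0],
    [0.3,0,0,0,0,0,0],
  ],
  force=70,
)

```text
time_s: 27.65
eef_pos: [0.4456, 0.0822, 0.006]
ee_rot: [-1.019, 1.464, -1.462]
contact_force: [-4.2, -1.5, 14.8]
opening: 0.566
```

>>> arm_command(
  steps=[
    [0.3,0,-1,0,0,0,0],
    [0.3,0,-3,0,0,0,0],
    [0.3,0,-4,0,0,0,0],
    [0.3,0,-3,0,0,-0.12,0],
    [0.3,0,0,0,0,-0.12,0],
    [0.3,0,0,0,0,0,0],
  ],
)

```text
time_s: 28.25
eef_pos: [0.445, 0.082, 0.1157]
ee_rot: [-1.153, 1.289, -1.289]
contact_force: [0.0, -0.0, -3.9]
opening: 0.564
```

```bash
python3 -c "
from h import *
plan([.6255,.0413,.06],-6.4)
P=cloud('side',np.load('pics/side0.npy'))
q=P[(P[...,2]>.011)&(P[...,2]<.018)&(P[...,0]>.49)&(P[...,0]<.68)&(P[...,1]>-.04)&(P[...,1]<.14)]*1000
print(len(q),cv2.minAreaRect(q[:,:2].astype(np.float32)))"
```

```text
t 28.25 at [0.445  0.082  0.1157] turn [-0.001  0.002 -0.002] shift_cm [ 2.03  5.57 18.39] q [-0.96  0.04  0.7   2.07 -0.03  1.04 -0.35] open 0.564 F [ 0.  -0.  -3.9] drel -10.0
124 ((585.2745971679688, 43.852237701416016), (122.22505950927734, 156.9573516845703), 83.42628479003906)
```

>>> arm_command(
  steps=[
    [0.3,0.4,0,3.7,0,0,0],
    [0.3,0.4,0,3.7,0,0,0],
    [0.3,0.4,0,3.7,0,0,0],
    [0.3,0.4,0,3.7,0,0,0],
    [0.3,0.5,0,3.6,0,0,0],
    [0.3,0,3,0,0,0,0],
    [0.3,0,2.5,0,0,0,0],
    [0.3,0,0,0,0,0,0],
    [0.3,0,0,0,0,0,0],
  ],
)

```text
time_s: 29.15
eef_pos: [0.6246, 0.0401, 0.0594]
ee_rot: [-1.155, 1.293, -1.293]
contact_force: [1.5, -0.9, -3.1]
opening: 0.562
```

Run:
```python
from h import *
plan([.6253,.0403,.010],-6.4)
c,d=read_camera('side'); P=cloud('side',d); b=c[...,::-1]
q=P[(np.hypot(P[...,0]-.625,P[...,1]-.04)<.06)&(P[...,2]>.066)&(P[...,2]<.085)]*1000
print(len(q),cv2.minAreaRect(q[:,:2].astype(np.float32)),np.median(q[:,2]))
cv2.imwrite('pics/a2.png',cv2.resize(b[130:235,240:360],(800,600),interpolation=cv2.INTER_CUBIC))
```

```text
t 29.15 at [0.6246 0.0401 0.0594] turn [ 0.001 -0.002  0.001] shift_cm [-0.02  4.94  0.06] q [-0.65  0.56  0.68  1.67 -0.4   1.05  0.04] open 0.562 F [ 1.5 -0.9 -3.1] drel -10.0
184 ((624.4990844726562, 36.18182373046875), (71.89869689941406, 87.74165344238281), 10.72341251373291) 74.09732447492934
```

View pics/a2.png

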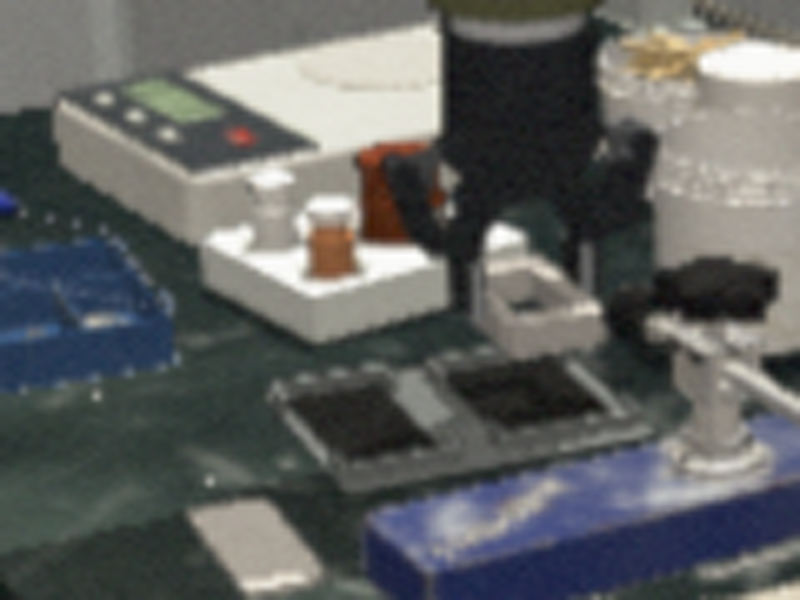

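>>> arm_command(
  steps=[
    [0.3,0,2,0,0,0,0],
    [0.3,0,1.5,0,0,0,0],
    [0.3,0,0.7,0,0,0,0],
    [0.3,0,0.4,0,0,0,0],
    [0.3,0,0.3,0,0,0,0],
    [0.3,0,0,0,0,0,0],
    [0.3,0,0,0,0,0,0],
  ],
)

```text
time_s: 29.9
eef_pos: [0.6255, 0.0403, 0.0109]
ee_rot: [-1.154, 1.291, -1.291]
contact_force: [-0.7, 0.4, -2.9]
opening: 0.561
```

>>> arm_command(
  steps=[
    [0.3,0,0.1,0,0,0,0],
    [0.3,0,0,0,0,0,0],
    [0.6,0,0,0,0,0,0],
    [0.65,0,0,0,0,0,0],
    [0.7,0,0,0,0,0,0],
    [0.7,0,0,0,0,0,0],
    [0.7,0,-1,0,0,0,0],
    [0.7,0,-3,0,0,0,0],
    [0.7,0,-4,0,0,0,0],
    [0.7,0,-4,0,0,0,0],
    [0.7,0,-2,0,0,0,0],
    [0.65,0,0,0,0,0,0],
  ],
)

```text
time_s: 31.1
eef_pos: [0.627, 0.0401, 0.1537]
ee_rot: [-1.148, 1.288, -1.293]
contact_force: [1.0, -0.3, -0.3]
opening: 0.65
```

Run:
```python
from h import *
plan([.4373,-.0425,.10],-5.7)
c,d=read_camera('side'); P=cloud('side',d)
q=P[(np.hypot(P[...,0]-.625,P[...,1]-.04)<.06)&(P[...,2]>.020)&(P[...,2]<.032)]*1000
print("app",len(q),cv2.minAreaRect(q[:,:2].astype(np.float32)),np.percentile(q[:,2],[10,50,90]))
m=(c.min(2)>150); 
u,v=np.round(proj('side',[.4373,-.042,.006])).astype(int); print("scr side",np.round(rect('side',comp(m,u,v),.006),1))
```

```text
t 31.1 at [0.627  0.0401 0.1537] turn [-0.006 -0.013 -0.002] shift_cm [ 10.1    5.37 -18.06] q [-0.69  0.46  0.74  1.59 -0.33  1.21 -0.01] open 0.65 F [ 1.  -0.3 -0.3] drel -0.0
app 146 ((624.6705322265625, 38.59830856323242), (89.2133560180664, 51.3692512512207), 85.4388198852539) [21.35002139 25.20448388 27.05862256]
scr side [438.3 -43.   32.1  79.3  -7.7]
```

>>> arm_command(
  steps=[
    [0.65,2.5,0,-4.5,0,0,0],
    [0.65,2.5,0,-4.5,0,0,0],
    [0.65,2.5,0,-4.5,0,0,0],
    [0.65,2.6,1,-4.5,0,0,0],
    [0.65,0,4.4,0,0,0,0],
    [0.65,0,4,0,0,0,0],
    [0.65,0,0,0,0,0,0],
    [0.65,0,0,0,0,0,0],
  ],
)

```text
time_s: 31.95
eef_pos: [0.441, -0.0377, 0.0559]
ee_rot: [-1.158, 1.292, -1.292]
contact_force: [1.1, 0.6, 0.7]
opening: 0.647
```

Run:
```python
from h import *
plan([.4375,-.0424,.0015],-6.2)
```

```text
t 31.95 at [ 0.441  -0.0377  0.0559] turn [ 0.003 -0.004  0.003] shift_cm [ 0.51  5.44 -0.3 ] q [-0.82  0.15  0.86  2.15 -0.15  0.9   0.01] open 0.647 F [1.1 0.6 0.7] drel -1.0
```

>>> arm_command(
  steps=[
    [0.65,0.5,2.5,-0.3,0,0,0],
    [0.65,0,1.8,0,0,0,0],
    [0.65,0,0.8,0,0,0,0],
    [0.65,0,0.3,0,0,0,0],
    [0.65,0,0,0,0,0,0],
    [0.65,0,0,0,0,0,0],
  ],
  force=50,
)

```text
time_s: 32.55
eef_pos: [0.439, -0.0416, 0.0029]
ee_rot: [-1.153, 1.29, -1.291]
contact_force: [0.6, 0.4, 0.4]
opening: 0.649
```

Run:
```python
from h import *
plan([.4375,-.0424,.0015],-6.2)
```

```text
t 32.55 at [ 0.439  -0.0416  0.0029] turn [-0.001 -0.003 -0.   ] shift_cm [ 0.09  0.14 -0.14] q [-0.75  0.28  0.81  2.19 -0.29  0.78  0.14] open 0.649 F [0.6 0.4 0.4] drel -1.0
```

>>> arm_command(
  steps=[
    [0.6,0,0.2,-0.1,0,0,0],
    [0.55,0,0,0,0,0,0],
    [0.5,0,0,0,0,0,0],
    [0.45,0,0,0,0,0,0],
    [0.4,0,0,0,0,0,0],
    [0.25,0,0,0,0,0,0],
    [0.25,0,0,0,0,0,0],
    [0.25,0,0,0,0,0,0],
    [0.25,0,0,0,0,0,0],
  ],
)

```text
time_s: 33.45
eef_pos: [0.4376, -0.0415, 0.0005]
ee_rot: [-1.153, 1.291, -1.291]
contact_force: [-2.9, 0.4, 10.3]
opening: 0.423
```

>>> arm_command(
  steps=[
    [0.25,0,-0.5,0,0,0,0],
    [0.25,0,-1,0,0,0,0],
    [0.25,0,-2,0,0,0,0],
    [0.25,0,-3,0,0,0,0],
    [0.25,0,-3,0,0,0,0],
    [0.25,0,0,0,0,0,0],
    [0.25,0,0,0,0,0,0],
  ],
)

```text
time_s: 34.15
eef_pos: [0.4374, -0.0412, 0.0954]
ee_rot: [-1.152, 1.291, -1.29]
contact_force: [-0.2, 0.5, -2.0]
opening: 0.418
```

Run:
```python
from h import *
plan([.5378,.0502,.06],-6.4)
c,d=read_camera('side'); P=cloud('side',d); b=c[...,::-1]
q=P[(np.hypot(P[...,0]-.4375,P[...,1]+.042)<.06)&(P[...,2]>.085)&(P[...,2]<.105)]*1000
print(len(q),cv2.minAreaRect(q[:,:2].astype(np.float32)),np.median(q[:,2]))
cv2.imwrite('pics/s1.png',cv2.resize(b[150:255,230:350],(800,600),interpolation=cv2.INTER_CUBIC))
```

```text
t 34.15 at [ 0.4374 -0.0412  0.0954] turn [-0.001  0.    -0.002] shift_cm [-10.2    3.54   8.96] q [-0.88  0.04  0.9   2.13 -0.04  0.99 -0.07] open 0.418 F [-0.2  0.5 -2. ] drel -12.0
204 ((437.5945739746094, -43.82038879394531), (54.39363479614258, 90.02462768554688), 5.208762168884277) 100.77154781730508
```

View pics/s1.png

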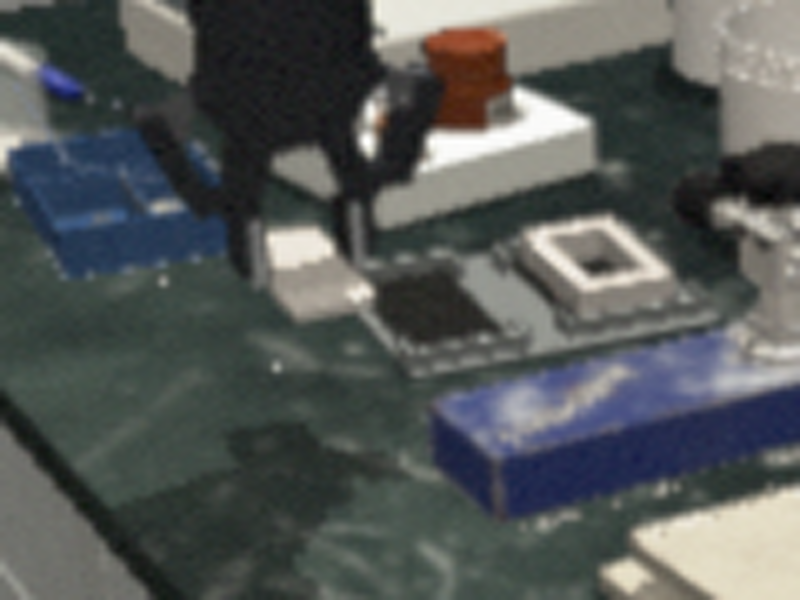

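>>> arm_command(
  steps=[
    [0.25,-2.6,0,2.3,0,0,0],
    [0.25,-2.6,0,2.3,0,0,0],
    [0.25,-2.6,0,2.2,0,0,0],
    [0.25,-2.4,0,2.2,0,0,0],
    [0.25,0,2,0,0,0,0],
    [0.25,0,2,0,0,0,0],
    [0.25,0,1.5,0,0,0,0],
    [0.25,0,0,0,0,0,0],
    [0.25,0,0,0,0,0,0],
  ],
)

```text
time_s: 35.1
eef_pos: [0.5378, 0.0492, 0.0398]
ee_rot: [-1.155, 1.292, -1.292]
contact_force: [1.1, -0.8, -1.8]
opening: 0.424
```

Run:
```python
from h import *
plan([.5378,.0502,.0045],-6.4)
```

```text
t 35.1 at [0.5378 0.0492 0.0398] turn [ 0.001 -0.001  0.001] shift_cm [-0.1   3.53 -0.01] q [-0.82  0.43  0.77  1.92 -0.37  0.94  0.01] open 0.424 F [ 1.1 -0.8 -1.8] drel -12.0
```

>>> arm_command(
  steps=[
    [0.25,-0.2,1.2,0,0,0,0],
    [0.25,0,1,0,0,0,0],
    [0.25,0,0.7,0,0,0,0],
    [0.25,0,0.4,0,0,0,0],
    [0.25,0,0.1,0,0,0,0],
    [0.25,0,0,0,0,0,0],
    [0.25,0,0,0,0,0,0],
  ],
)

```text
time_s: 35.8
eef_pos: [0.5385, 0.0517, 0.0063]
ee_rot: [-1.154, 1.291, -1.291]
contact_force: [0.8, -0.2, -1.1]
opening: 0.419
```

>>> arm_command(
  steps=[
    [0.25,0,0.15,0,0,0,0],
    [0.25,0,0,0,0,0,0],
    [0.45,0,0,0,0,0,0],
    [0.5,0,0,0,0,0,0],
    [0.55,0,0,0,0,0,0],
    [0.6,0,0,0,0,0,0],
    [0.6,0,-0.5,0,0,0,0],
    [0.6,0,-2,0,0,0,0],
    [0.6,0,-4,0,0,0,0],
    [0.6,0,-5,0,0,0,0],
    [0.6,0,-5,0,0,0,0],
    [0.6,0,-5,-4,0,0,0],
    [0.6,0,0,-4,0,0,0],
    [0.6,0,0,-3,0,0,0],
    [0.6,-3,0,0,0,0,0],
    [0.6,0,0,0,0,0,0],
  ],
)

```text
time_s: 37.4
eef_pos: [0.4404, 0.0962, 0.2095]
ee_rot: [-1.153, 1.289, -1.285]
contact_force: [-0.5, 0.1, 0.0]
opening: 0.599
```

Run:
```python
from h import *
c,d=read_camera('side'); P=cloud('side',d); b=c[...,::-1]
t,dt=read_camera('top')
def loc(x,y,ct,dx):
    a=np.radians(ct); r=np.array([[np.cos(a),np.sin(a)],[-np.sin(a),np.cos(a)]]); return r@(np.array([x,y])-dx)
m=c.min(2)>150
for nm,p,z in(("app",[.6253,.0403],.026),("scr",[.5378,.0502],.010)):
    q=P[(np.hypot(P[...,0]-p[0],P[...,1]-p[1])<.055)&(abs(P[...,2]-z)<.004)]*1000
    print(nm,len(q),cv2.minAreaRect(q[:,:2].astype(np.float32)),np.median(q[:,2]))
    u,v=np.round(proj('side',[*p,z])).astype(int)
    try: R=rect('side',comp(m,u,v),z); print("  side",np.round(R,1),"tray mm",loc(R[0],R[1],-6.4,[585.5,44.8]).round(1))
    except Exception as ex: print(ex)
    u,v=np.round(proj('top',[*p,z])).astype(int)
    try: R=rect('top',comp(t.min(2)>190,u,v),z); print("  top",np.round(R,1),"tray mm",loc(R[0],R[1],-6.4,[585.5,44.8]).round(1))
    except Exception as ex: print(ex)
cv2.imwrite('pics/f1.png',np.hstack([cv2.resize(b[120:240,200:360],(400,300),interpolation=cv2.INTER_CUBIC),cv2.resize(t[...,::-1][110:290,130:370],(400,300),interpolation=cv2.INTER_CUBIC)]))
print(env.get_state()["time_s"])
```

```text
app 132 ((624.328857421875, 36.88236618041992), (90.15068817138672, 53.11638641357422), 82.87809753417969) 25.261162507796975
  side [625.   39.2  48.2  84.3  -6.2] tray mm [39.9 -1.2]
  top [624.4  41.   51.5  83.8  -6.9] tray mm [39.1  0.5]
scr 198 ((543.4915771484375, 49.66910171508789), (108.38578033447266, 73.1837158203125), 82.08008575439453) 10.019633033669761
  side [539.   50.5  38.4  96.9  -6.8] tray mm [-46.9   0.5]
  top [537.3  51.8  39.4  90.   -6.4] tray mm [-48.6   1.5]
37.5
```

View pics/f1.png

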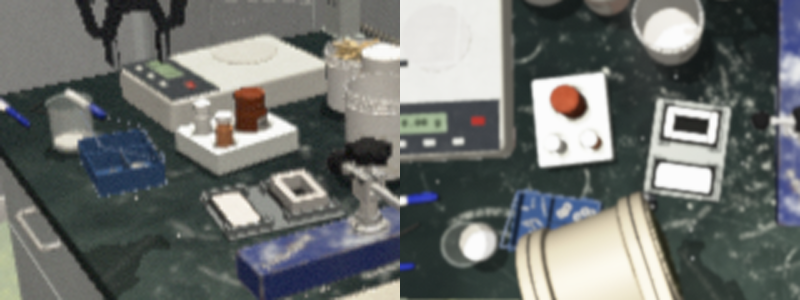

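Both views show all five items in place, with the beaker and pot where they were. Everything measures within tolerance, so I'm handing it in.

```bash
python3 -c "
from rig import env
print(env.finish_job())"
```

```text
the job is handed in; nothing more can be done
None
```

The job is handed in at about 37.5 s of the 136 s allowed. The jar is in the rack's wide well, the two vials are in the narrow wells, the applicator is in the tray's wide bay and the scraper is in the narrow bay. No verdict was reported.

**Tray checks:** in tray coordinates both pieces are within about 1.5 mm of the bay centres and aligned to about 0.5°.

| Piece | Side view (x, y) mm | Top view (x, y) mm | Target (x, y) mm | Median top height (expected) mm |
|---|---|---|---|---|
| Applicator | (39.9, -1.2) | (39.1, 0.5) | (40, 0) | 25 (26) |
| Scraper | (-46.9, 0.5) | (-48.6, 1.5) | (-48, 0) | 10.0 (10) |

**Rack checks:** after release, the highest depth points read 91 mm on the jar and 82 mm on both vials (expected 89 and 80). All three stood upright in the pictures.

**Beaker and pot:** they look unmoved in the last pictures, but I did not measure them.

**Disagreements:** the two cameras differed by about 2–4 mm in y on the rack, jar and vials, so I took values between them. My depth-only rectangle for the scraper came out too large because it included the tray walls, so I used the contour measurements instead.

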